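# Set the friction hinge of the heating control box

## Robot

A 6-joint arm with a two-finger parallel gripper is mounted at the origin on the work surface. World frame = base frame: x ahead of the robot, y to its left, z up, the work surface at z = 0. Lengths are in m, angles in rad, forces in N, time in s.
With the tool pointing down it reaches from about 0.35 to 0.775 m from the base axis. Payload 5.5 kg.
Tool frame: the origin (TCP) lies between the finger pads; the fingertips stand 8 mm ahead of it and the grasp point (between the pads) lies 11 mm behind it; z points along the fingers, y is the line along which they close (so a half turn about z gives the same grasp; the last joint's range is limited). The gripper opens to 85 mm and grips with 20 to 120 N. Pads are 22 mm wide; open, the fingers measure 114 mm over their backs; the gripper's body (76 mm by 85 mm) begins 54 mm behind the grasp point. The pads swing forward as they close: fully open they stand 13 mm farther back than shut.
Start: joints at [-1.437, 0.313, 0.046, 1.304, 0, 1.431], TCP at [0.155, -0.554, 0.239] pointing down, gripper open.
Joint ranges: [-2.76, 2.76], [-0.86, 1.69], [-1.03, 1.26], [-2.2, 2.34], [-1.47, 1.5], [-3.14, 3.14]. Speed limits (rad/s): [2.57, 2.57, 3.14, 3.14, 3.14, 3.14].

## Interface

Orientations are given as a unit quaternion [w, x, y, z].
In Python, from workcell import status, vision, job gives the robot as it stands. The module is installed in compiled form; this text tells all that it offers.
- The arm moves only by the tool apply_moves, never from a script. Its argument "moves" is one flat list of numbers, 6 for each row, row after row: the shift along the world's x, y, z in units of 25 mm (1.0 is 25 mm), then the turn, a rotation vector about the world's x, y, z in rad. In form: [x, y, z, rx, ry, rz, x, y, z, rx, ry, rz, ...]. A call has 1 to 20 rows; each row is the pose to reach, as a shift and turn from the pose commanded when the call began; what a row does not reach only later rows make up. A row lasts 1/12 s, in which the tool goes at most 41.7 mm and 7.16 degrees, less where a joint would pass 70% of its speed; a pose out of reach is approached as far as the arm can. A call with a gripper value outside its range is refused whole. "claw" is the opening in per cent of the stroke, from 0 (shut) to 100 (fully open), set as the call begins (left out, the last holds). The fingers move at their own pace and stop on an object; "newtons" is the grip in N (left out, the last holds). Time passes only in rows, so rows that repeat a pose let the fingers close. It gives the time, the measured TCP pose, the force, the opening and the grip force at its end, in the units of the state.
- status.get_state(): the state, without advancing time (a new reading comes with each control period).
- vision.read_camera(name): name is "scene" or "top"; returns a dict with "image" (384x512x3 uint8, blue, green, red), "camera_matrix" (3x3 intrinsics, pixels), "camera_from_world" (4x4, takes a point from world to camera coordinates). Camera axes: x right, y down, z forward; pixel columns grow to the right and rows downward; lengths in m; the calibration is good to about 2 mm. A picture is of the moment at which its call begins. There is no depth.
- job.hand_in(): hands the job in; it is judged then, once.
The state is a dict: "clock": time; "joint_pos": joint angles; "qvel": joint speeds; "tau": joint torques, N m; "tcp_pos": TCP position; "orientation": TCP orientation; "wrist_force": force on the tool from outside, world axes, zero at the start; "ft_torque": the same for the moment, N m; "finger_gap": finger opening in m; "grip_force": force on a finger pad.
Only numpy, scipy, OpenCV 4.12 (cv2) and the standard library are available. Lean on these libraries where they do the work, as an engineer would, in place of code of your own. Each camera call takes 0.05 s, during which the arm holds its last target. There are 200 camera calls.

## Task

The lid of the grey heating control box will not stay up: turn the black clamp knob on its hinge clockwise until you feel the clamp bite, then about 40 degrees further and no tighter, so as not to crush the lining. Then lift the lid by its front tab to about half open (45 degrees), let go and watch whether it holds there by itself; if it sinks, nip the knob up a touch more and try again. Leave the lid standing half open and the other things on the table where they are.

Things in the scene. Friction and masses are not known exactly. Their poses are not given: they have to be found in the camera images.
- box: Grey sheet-steel heating control box, fixed to the table, 130 deep (its x) by 220 wide (y) by 100 high without the lid; four cable glands on its back. Origin: centre of its underside on the table; x runs level from the front (tab side) to the hinged back, y along the hinge, z up.
- lid: Its sheet-steel lid, 140 deep by 226 wide, 0.45 to 0.7 kg, shut at the start. Origin: on the hinge axis, middle of the back edge, 105 above the table; x, y, z as the box's when shut. It opens by turning about +y (front edge up and back), up to 100 degrees; the tilt of its z axis is the opening angle. Before the clamp is tightened it falls shut from any angle below about 90 degrees.
- tab (a point): Centre of the pull tab on the middle of the lid's front edge: a tongue 32 wide (y), 9 thick, standing 46 out from the front. The point lies 26 out from the front and 166 in front of the hinge axis, level with it when shut (105 above the table), and moves with the lid. Pinch the tab by its two sides from above; lifting takes 2 to 12 N there.
- knob_axis (a point): Fixed point on the upright axis, at half height, of the hinge clamp's black round knob: 40 across, 24 tall, 178 above the table, over the hinge line just past the lid's left (+y) end; free all round, its block (44 by 26) ends 24 below. The knob's angle is not reported: it turns idly (0.4 N m) an unknown 0.1 to 1.1 rad clockwise from above before the clamp bites, and stays where left.
- shoe: Brass shoe 26 by 24 by 8 in the clamp, origin under its centre, pressed by the knob's screw on to the lid's hinge pin. Its force past the bite: about 25 N at 0.2 rad, 65 N at 0.45, 105 N at 0.7, 140 N at 0.9; the knob's torque rises by 0.0025 N m per N above idling (0.4 N m per rad). The lid holds at 45 degrees from about 30 N (lightest) to 80 N (heaviest); over 140 N crushes the lining.
- jug: Blue detergent jug, 70 by 120 by 238 high; origin under its centre. Bystander.
- softener: Purple bottle, 72 across, 220 high; origin under its centre. Bystander.
- spray_can: Aluminium can, 54 across, 170 high; origin under its centre. Bystander.
- screwdriver: Screwdriver 180 long, lying along its x; near the box. Bystander.
- tape: Roll of black tape lying flat, 68 across, 19 high; near the box. Bystander.
- screw_tray: Grey open tray 90 by 70 by 25 high, right of the box; origin under its centre. Bystander.
- wrench: Spanner 160 long, lying along its x. Bystander.
- torch: Black pocket torch 130 long, 30 high, lying along its x. Bystander.

How it is judged:
On the way, in this order (a step that is already met when the one before it is completed fails the run):
1. the clamp has bitten: its shoe presses on the hinge bush (contact force between shoe and lid above 40 N), for 0.2 s.
2. the fingers let go of the lid about half open and it stands there by itself (angle between lid's own z axis and vertical between 0.6 and 1.05 rad and contact force between the fingers and lid below 0.05 N and angular speed of lid below 0.04 rad/s), for 1 s.
At the end, for the whole second after the job is handed in: The lid stands by itself, let go and at rest, at 34 to 60 degrees open (0.60 to 1.05 rad), held by its clamp (all of step 2); the robot touches nothing.
It fails at once if the knob was overtightened: the clamp's shoe pressed with over 140 N (contact force between shoe and lid above 140 N).
It fails at once if a bystander was moved by more than 30 mm (distance of any of jug, softener, spray_can, screwdriver, tape, screw_tray, wrench, torch from where it was at the start of the episode above 0.03 m).
It also fails if it takes over 64 s, if anything falls off the work surface, if the arm or the gripper's body presses on something with over 40 N, if the wrist force passes 120 N, or if a joint passes its speed limit or range.

## Working session

There is one attempt and no reset: what is moved stays moved. The work goes in short steps, Python scripts to look and compute and a tool call to move; the robot and the scene stay as the last step left them, time stands still between calls to the robot, and variables do not carry over. Pictures are saved under pics/ and viewed, at most 10 in all, crops included, and the job is handed in when it is done.

Besides the shell and the picture viewer there is one more tool, called after "Emit:" as a command line: name --argument value ..., lists and objects as JSON in quotes. apply_moves: Moves the arm, as the interface text tells. Its arguments: {"type":"object","properties":{"moves":{"type":"array","items":{"type":"number"}},"claw":{"type":"number"},"newtons":{"type":"number"}},"required":["moves"]}

```bash
mkdir -p pics; python3 - <<'E'
from workcell import status, vision
import cv2,numpy as np
for n in("scene","top"):
    d=vision.read_camera(n); cv2.imwrite(f"pics/{n}0.png",d["image"]); np.savez(f"{n}.npz",K=d["camera_matrix"],T=d["camera_from_world"])
    T=d["camera_from_world"]; print(n,-T[:3,:3].T@T[:3,3], T[2,:3])
print(status.get_state())
E
```

```text
scene [1.49909701 0.29110138 0.91183183] [-0.76698434 -0.22743285 -0.60000777]
top [0.26351367 0.02073705 1.45080313] [ 0.16819895 -0.00698418 -0.98572833]
{'clock': 0.1, 'joint_pos': array([-1.43663052e+00,  3.13950623e-01,  4.50815154e-02,  1.30360369e+00,
       -2.00393531e-05,  1.43119439e+00]), 'qvel': array([-0.00113167, -0.00206531,  0.00278793, -0.00036762,  0.00010491,
       -0.00167845]), 'tau': array([ 3.90771180e-03, -4.81724167e+01,  2.99244833e+01,  1.27048741e-02,
       -1.27400331e-04, -2.25154444e-06]), 'tcp_pos': array([ 0.15538066, -0.55314094,  0.2384791 ]), 'orientation': array([-8.38258832e-04,  9.90645673e-01,  1.36456759e-01, -7.74126157e-06]), 'wrist_force': array([ 0.07735342, -0.77910341,  0.35045658]), 'ft_torque': array([ 0.02201395, -0.01143353, -0.02529576]), 'grip_force': 0.0, 'finger_gap': 0.08545040538413452}
```

View pics/scene0.png

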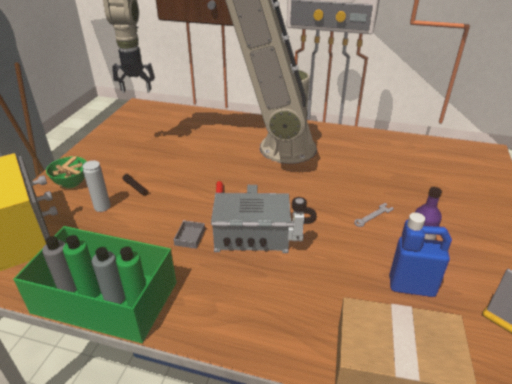

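View pics/top0.png

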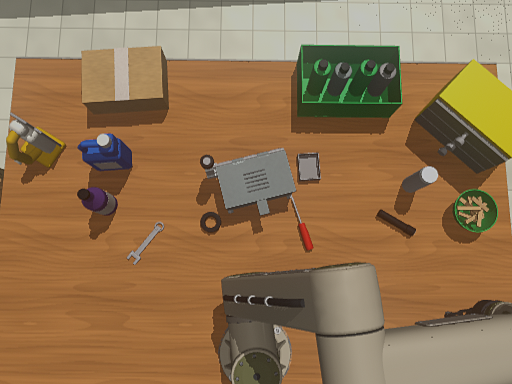

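The scene view shows the box at about (252,222) with its knob at (300,205). In the top view the lid is at (255,180), the tab at (263,208) and the knob at (207,161). The tape is at (210,223), the screwdriver at (303,225) and the tray at (308,167). I'll zoom in.

```bash
python3 - <<'E'
import cv2
a=cv2.imread("pics/top0.png")[140:240,190:323]; cv2.imwrite("pics/topz.png",cv2.resize(a,None,fx=6,fy=6,interpolation=cv2.INTER_CUBIC))
E
```

```text
(no output)
```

View pics/topz.png

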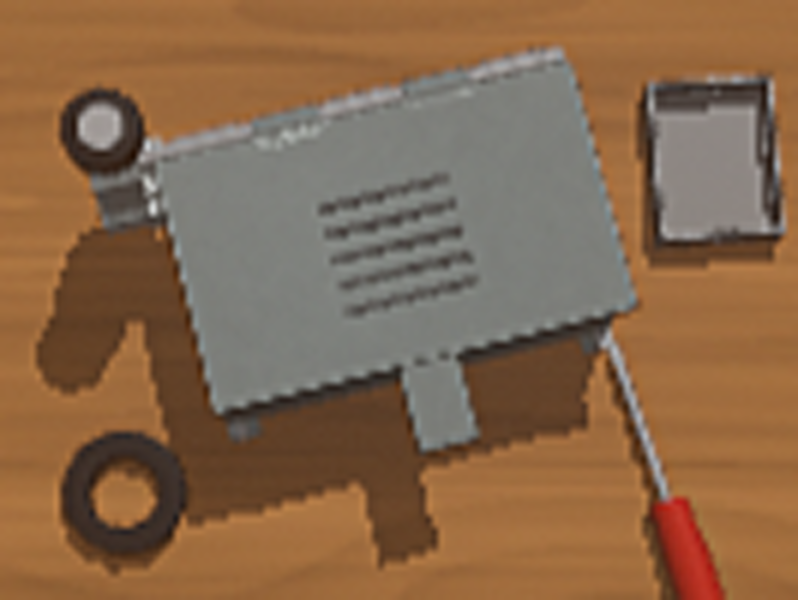

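The zoom shows the lid's front corners at crop pixels (215,412) and (637,303). The tab's end is at (425,452)–(478,438), and the knob top is a disc at (102,132), about 40 px in radius.

```bash
cat > h.py <<'E'
import numpy as np
def pt(n,u,v,z):
    d=np.load(n+".npz");K,T=d["K"],d["T"];R=T[:3,:3];c=-R.T@T[:3,3]
    r=R.T@np.linalg.inv(K)@[u,v,1]; return c+r*(z-c[2])/r[2]
E
python3 - <<'E'
from h import *
f=lambda u,v,z:pt("top",190+(u+.5)/6-.5,140+(v+.5)/6-.5,z)
k=f(102,132,.19);fl=f(215,412,.108);fr=f(637,303,.108);t1=f(425,452,.108);t2=f(478,438,.108);bl=f(158,152,.108);br=f(572,60,.108)
for n in"k fl fr t1 t2 bl br".split():print(n,eval(n).round(4))
print(np.linalg.norm(fl-fr), np.linalg.norm(t1-t2))
w=fl-fr; yaw=np.arctan2(-w[0],w[1]);print("yaw",yaw)
X=np.array([np.cos(yaw),np.sin(yaw)]);Y=np.array([-X[1],X[0]])
h=(fl+fr)[:2]/2+.14*X;print("hinge",h,"tab",h-.166*X,"tab2",(t1+t2)[:2]/2+.02*X,"knob rel",X@(k[:2]-h),Y@(k[:2]-h))
print("tape",f(125,493,.019),"drv tip",f(605,335,.01), f(670,505,.02))
print("jug",pt("top",107,153,.1),"soft",pt("top",103,201,.1))
E
```

```text
k [0.5717 0.1482 0.19  ]
fl [0.4447 0.0946 0.108 ]
fr [ 0.5038 -0.1228  0.108 ]
t1 [ 0.425  -0.0134  0.108 ]
t2 [ 0.4325 -0.0406  0.108 ]
bl [0.5813 0.1269 0.108 ]
br [ 0.6333 -0.0896  0.108 ]
0.22527046801612907 0.028177799741935676
yaw 0.265480158545515
hinge [0.60930402 0.02260471] tab [ 0.44911956 -0.02094915] tab2 [ 0.44809291 -0.0217707 ] knob rel -0.003386445803190248 0.1310299468981227
tape [0.41168597 0.14759639 0.019     ] drv tip [ 0.50308503 -0.11539213  0.01      ] [ 0.40789242 -0.14935207  0.02      ]
jug [0.61808513 0.47239044 0.1       ] soft [0.46463931 0.47488894 0.1       ]
```

Emit:
apply_moves --moves '[16.7,28.1,1.2,0,0,2.8,16.7,28.1,1.2,0,0,2.8,16.7,28.1,1.2,0,0,2.8,16.7,28.1,1.2,0,0,2.8,16.7,28.1,1.2,0,0,2.8,16.7,28.1,1.2,0,0,2.8,16.7,28.1,1.2,0,0,2.8,16.7,28.1,1.2,0,0,2.8,16.7,28.1,1.2,0,0,2.8,16.7,28.1,1.2,0,0,2.8,16.7,28.1,1.2,0,0,2.8,16.7,28.1,1.2,0,0,2.8,16.7,28.1,1.2,0,0,2.8,16.7,28.1,1.2,0,0,2.8,16.7,28.1,1.2,0,0,2.8,16.7,28.1,1.2,0,0,2.8,16.7,28.1,1.2,0,0,2.8,16.7,28.1,1.2,0,0,2.8,16.7,28.1,1.2,0,0,2.8,16.7,28.1,1.2,0,0,2.8]' --claw 100 --newtons 80

```text
clock: 1.77
tcp_pos: [0.5741, 0.1524, 0.2686]
orientation: [-0.0, 0.179, 0.984, 0.0]
wrist_force: [-0.1, -1.1, -0.0]
finger_gap: 0.0852
grip_force: 0.0
```

Emit:
apply_moves --moves '[0,0,0,0,0,0.12,0,0,0,0,0,0.24,0,0,0,0,0,0.24,0,0,-0.5,0,0,0.24]'

```text
clock: 2.1
tcp_pos: [0.5739, 0.1492, 0.2584]
orientation: [0.001, 0.065, 0.998, 0.0]
wrist_force: [-0.0, -0.5, -0.1]
finger_gap: 0.0854
grip_force: 0.0
```

```bash
python3 - <<'E'
from workcell import status, vision
import cv2
s=status.get_state();print(s["tcp_pos"],s["joint_pos"],s["wrist_force"],s["ft_torque"])
d=vision.read_camera("scene")["image"][110:230,220:380]
d2=vision.read_camera("top")["image"][110:230,130:290]
cv2.imwrite("pics/a.png",cv2.resize(cv2.hconcat([d,d2]),None,fx=2.5,fy=2.5,interpolation=cv2.INTER_CUBIC))
E
```

```text
[0.57388067 0.14916967 0.25839982] [1.18944937e-01 3.42413269e-01 1.33587893e-01 1.35895506e+00
 5.59119595e-05 2.49745346e-01] [-0.02630752 -0.53275669 -0.08013659] [ 0.03973228 -0.03065274 -0.05684678]
```

View pics/a.png

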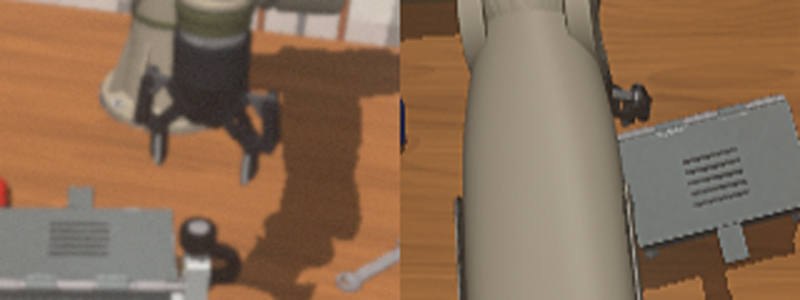

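The open gripper hangs above and in front of the knob, whose top is at crop pixel (200,226), about (300,200) in the full scene image. I'll cross-check the position.

```bash
python3 - <<'E'
from h import *
d=np.load("scene.npz")
for p in([.573,.149,.19],[.5739,.1492,.2584]):
    c=d["K"]@(d["T"]@np.r_[p,1])[:3];c/=c[2];print((c[0]-220)*2.5,(c[1]-110)*2.5)
print(pt("scene",300-.2,110+226/2.5,.19))
E
```

```text
196.311038219323 225.17801327423655
200.21736372414125 173.75443225333578
[0.57348326 0.15258526 0.19      ]
```

Emit:
apply_moves --moves '[0,0,-1,0,0,0,0,0,-2.2,0,0,0,0,0,-3.2,0,0,0,0,0,-3.5,0,0,0,0,0,-3.5,0,0,0]'

```text
clock: 2.62
tcp_pos: [0.5712, 0.1483, 0.1673]
orientation: [-0.002, 0.065, 0.998, -0.0]
wrist_force: [0.3, 0.2, 0.4]
finger_gap: 0.0858
grip_force: 0.0
```

Emit:
apply_moves --moves '[0,0,0,0,0,0,0,0,0,0,0,0,0,0,0,0,0,0,0,0,0,0,0,0,0,0,0,0,0,0,0,0,0,0,0,0,0,0,0,0,0,0,0,0,0,0,0,0]' --claw 0 --newtons 80

```text
clock: 3.28
tcp_pos: [0.5741, 0.1493, 0.1715]
orientation: [0.002, 0.064, 0.998, 0.001]
wrist_force: [-1.2, 1.6, 5.4]
finger_gap: 0.0379
grip_force: 79.7
```

```bash
cat > s.py <<'E'
from workcell import status
import numpy as np
s=status.get_state();q=s["orientation"]
print(s["clock"].__round__(2),"phi",round(2*np.arctan2(q[2],q[1]),4),"q6",round(s["joint_pos"][5],4),"tau6",round(s["tau"][5],3),"tau1",round(s["tau"][0],3),"T",s["ft_torque"].round(3),"F",s["wrist_force"].round(2),"tcp",s["tcp_pos"].round(4),"gap",round(s["finger_gap"],4),s["grip_force"])
E
python3 s.py
```

```text
3.28 phi 3.0138 q6 0.2467 tau6 -0.059 tau1 -0.509 T [ 0.144  0.194 -0.054] F [-1.16  1.59  5.37] tcp [0.5741 0.1493 0.1715] gap 0.0379 79.69793558120728
```

Emit:
apply_moves --moves '[0,0,0,0,0,-0.08,0,0,0,0,0,-0.16,0,0,0,0,0,-0.2,0,0,0,0,0,-0.2]'

```text
clock: 3.62
tcp_pos: [0.574, 0.1491, 0.1715]
orientation: [0.002, 0.164, 0.986, 0.001]
wrist_force: [-1.3, 0.2, 6.3]
finger_gap: 0.0379
grip_force: 79.9
```

```bash
python3 s.py
```

```text
3.62 phi 2.8124 q6 0.4481 tau6 0.29 tau1 -0.144 T [ 0.016  0.174 -0.087] F [-1.28  0.21  6.34] tcp [0.574  0.1491 0.1715] gap 0.0379 79.94151949882507
```

Emit:
apply_moves --moves '[0,0,0,0,0,-0.05,0,0,0,0,0,-0.1]'

```text
clock: 3.78
tcp_pos: [0.574, 0.1491, 0.1715]
orientation: [0.002, 0.213, 0.977, 0.001]
wrist_force: [-1.3, -0.6, 6.2]
finger_gap: 0.0381
grip_force: 79.9
```

```bash
python3 s.py
```

```text
3.78 phi 2.7124 q6 0.5481 tau6 -0.272 tau1 -0.345 T [-0.096  0.205  0.404] F [-1.27 -0.56  6.17] tcp [0.574  0.1491 0.1715] gap 0.0381 79.86784100532532
```

Emit:
apply_moves --moves '[0,0,0,0,0,-0.05,0,0,0,0,0,-0.1]'

```text
clock: 3.95
tcp_pos: [0.574, 0.149, 0.1715]
orientation: [0.002, 0.262, 0.965, 0.001]
wrist_force: [-0.4, -1.1, 7.0]
finger_gap: 0.0378
grip_force: 79.8
```

```bash
python3 s.py
```

```text
3.95 phi 2.6122 q6 0.6482 tau6 -0.222 tau1 -0.226 T [-0.182  0.322  0.481] F [-0.45 -1.15  7.  ] tcp [0.574  0.149  0.1715] gap 0.0378 79.79616522789001
```

Emit:
apply_moves --moves '[0,0,0,0,0,-0.05,0,0,0,0,0,-0.1]'

```text
clock: 4.12
tcp_pos: [0.5739, 0.1489, 0.1715]
orientation: [0.002, 0.31, 0.951, 0.001]
wrist_force: [-1.1, -1.7, 6.1]
finger_gap: 0.0379
grip_force: 79.7
```

```bash
python3 s.py
```

```text
4.12 phi 2.5122 q6 0.7482 tau6 -0.221 tau1 -0.127 T [-0.216  0.322  0.371] F [-1.07 -1.68  6.09] tcp [0.5739 0.1489 0.1715] gap 0.0379 79.73778247833252
```

Emit:
apply_moves --moves '[0,0,0,0,0,-0.05,0,0,0,0,0,-0.1]'

```text
clock: 4.28
tcp_pos: [0.5738, 0.1488, 0.1715]
orientation: [0.002, 0.357, 0.934, 0.001]
wrist_force: [-0.1, -1.5, 6.5]
finger_gap: 0.0376
grip_force: 79.7
```

```bash
python3 s.py
```

```text
4.28 phi 2.4121 q6 0.8482 tau6 -0.222 tau1 -0.04 T [-0.279  0.327  0.39 ] F [-0.14 -1.53  6.55] tcp [0.5738 0.1488 0.1715] gap 0.0376 79.68762159347534
```

Emit:
apply_moves --moves '[0,0,0,0,0,-0.05,0,0,0,0,0,-0.1]'

```text
clock: 4.45
tcp_pos: [0.5738, 0.1488, 0.1715]
orientation: [0.002, 0.403, 0.915, 0.001]
wrist_force: [-1.6, -0.8, 7.1]
finger_gap: 0.0376
grip_force: 79.6
```

```bash
python3 s.py
```

```text
4.45 phi 2.3121 q6 0.9482 tau6 -0.221 tau1 0.037 T [-0.271  0.358  0.396] F [-1.61 -0.84  7.08] tcp [0.5738 0.1488 0.1715] gap 0.0376 79.6399176120758
```

Emit:
apply_moves --moves '[0,0,0,0,0,-0.05,0,0,0,0,0,-0.1]'

```text
clock: 4.62
tcp_pos: [0.5737, 0.1487, 0.1715]
orientation: [0.001, 0.448, 0.894, 0.0]
wrist_force: [-2.0, -0.9, 6.6]
finger_gap: 0.0381
grip_force: 79.7
```

```bash
python3 s.py
```

```text
4.62 phi 2.2121 q6 1.0482 tau6 -0.197 tau1 0.086 T [-0.287  0.38   0.43 ] F [-2.01 -0.95  6.57] tcp [0.5737 0.1487 0.1715] gap 0.0381 79.73354458808899
```

Emit:
apply_moves --moves '[0,0,0,0,0,-0.05,0,0,0,0,0,-0.1]'

```text
clock: 4.78
tcp_pos: [0.5736, 0.1487, 0.1715]
orientation: [0.001, 0.492, 0.87, 0.001]
wrist_force: [-1.0, -1.4, 6.1]
finger_gap: 0.038
grip_force: 79.9
```

```bash
python3 s.py
```

```text
4.78 phi 2.1121 q6 1.1481 tau6 -0.16 tau1 0.118 T [-0.349  0.419  0.417] F [-0.97 -1.38  6.13] tcp [0.5736 0.1487 0.1715] gap 0.038 79.88217115402222
```

Emit:
apply_moves --moves '[0,0,0,0,0,-0.05,0,0,0,0,0,-0.1]'

```text
clock: 4.95
tcp_pos: [0.5736, 0.1487, 0.1715]
orientation: [0.001, 0.535, 0.845, 0.0]
wrist_force: [-2.1, -2.2, 7.3]
finger_gap: 0.038
grip_force: 80.0
```

```bash
python3 s.py
```

```text
4.95 phi 2.0122 q6 1.2481 tau6 -0.121 tau1 0.131 T [-0.389  0.449  0.53 ] F [-2.1  -2.25  7.33] tcp [0.5736 0.1487 0.1715] gap 0.038 79.96968269348145
```

Emit:
apply_moves --moves '[0,0,0,0,0,-0.05,0,0,0,0,0,-0.1,0,0,0,0,0,-0.15,0,0,0,0,0,-0.2,0,0,0,0,0,-0.25,0,0,0,0,0,-0.3]'

```text
clock: 5.45
tcp_pos: [0.5733, 0.1486, 0.1715]
orientation: [0.001, 0.655, 0.755, 0.0]
wrist_force: [-2.3, -2.7, 6.2]
finger_gap: 0.038
grip_force: 80.0
```

```bash
python3 s.py
```

```text
5.45 phi 1.7124 q6 1.5478 tau6 0.004 tau1 0.095 T [-0.472  0.61   0.607] F [-2.31 -2.72  6.16] tcp [0.5733 0.1486 0.1715] gap 0.038 80.04572868347168
```

Emit:
apply_moves --moves '[0,0,0,0,0,-0.05,0,0,0,0,0,-0.1,0,0,0,0,0,-0.12,0,0,0,0,0,-0.12,0,0,0,0,0,-0.12]'

```text
clock: 5.87
tcp_pos: [0.5733, 0.1486, 0.1715]
orientation: [0.001, 0.699, 0.715, 0.001]
wrist_force: [-3.1, -1.9, 7.9]
finger_gap: 0.0381
grip_force: 80.2
```

```bash
python3 s.py
```

```text
5.87 phi 1.5941 q6 1.6661 tau6 0.298 tau1 0.32 T [-0.396  0.663  0.321] F [-3.12 -1.88  7.92] tcp [0.5733 0.1486 0.1715] gap 0.0381 80.15281677246094
```

Emit:
apply_moves --moves '[0,0,0,0,0,0,0,0,0,0,0,0,0,0,0,0,0,0,0,0,0,0,0,0,0,0,0,0,0,0,0,0,0,0,0,0,0,0,1,0,0,0,0,0,2.2,0,0,0,0,0,3.6,0,0,0]' --claw 100 --newtons 40

```text
clock: 6.62
tcp_pos: [0.5718, 0.1487, 0.2585]
orientation: [-0.001, 0.699, 0.715, -0.002]
wrist_force: [1.2, -0.9, -0.1]
finger_gap: 0.0854
grip_force: 0.0
```

Emit:
apply_moves --moves '[-5,-6.8,0,0,0,1.81,-5,-6.8,0,0,0,1.81,-5,-6.8,0,0,0,1.81,-5,-6.8,0,0,0,1.81,-5,-6.8,0,0,0,1.81,-5,-6.8,0,0,0,1.81,-5,-6.8,0,0,0,1.81,-5,-6.8,0,0,0,1.81,-5,-6.8,0,0,0,1.81,-5,-6.8,0,0,0,1.81,-5,-6.8,0,0,0,1.81,-5,-6.8,0,0,0,1.81,-5,-6.8,0,0,0,1.81,-5,-6.8,0,0,0,1.81,-5,-6.8,0,0,0,1.81,-5,-6.8,0,0,0,1.81,-5,-6.8,0,0,0,1.81]'

```text
clock: 8.03
tcp_pos: [0.448, -0.0211, 0.2593]
orientation: [0.0, -0.129, 0.992, 0.0]
wrist_force: [-0.1, 0.5, 0.4]
finger_gap: 0.0853
grip_force: 0.0
```

```bash
python3 s.py; python3 - <<'E'
from workcell import vision
import cv2
cv2.imwrite("pics/b.png",cv2.resize(vision.read_camera("scene")["image"][110:270,170:350],None,fx=3.5,fy=3.5,interpolation=cv2.INTER_CUBIC))
E
```

```text
8.03 phi 3.4011 q6 -0.486 tau6 -0.174 tau1 -0.003 T [-0.015  0.05  -0.034] F [-0.1   0.51  0.44] tcp [ 0.448  -0.0211  0.2593] gap 0.0853 0.0
```

View pics/b.png

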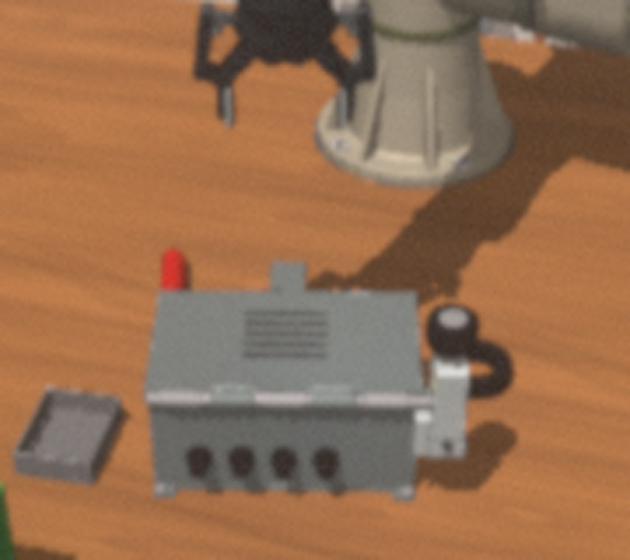

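The gripper is centred above the tab, which is at crop pixel (288,275), and the lid is still shut. Next I lower it and pinch the tab.

Emit:
apply_moves --moves '[0,0,-1.5,0,0,0,0,0,-3,0,0,0,0,0,-4.5,0,0,0,0,0,-5.5,0,0,0,0,0,-6.3,0,0,0,0,0,-6.6,0,0,0,0,0,-6.6,0,0,0]'

```text
clock: 8.67
tcp_pos: [0.4465, -0.0208, 0.0927]
orientation: [-0.002, -0.13, 0.992, 0.001]
wrist_force: [-0.2, -0.7, 0.7]
finger_gap: 0.0852
grip_force: 0.0
```

Emit:
apply_moves --moves '[0,0,0,0,0,0,0,0,0,0,0,0,0,0,0,0,0,0,0,0,0,0,0,0,0,0,0,0,0,0,0,0,0,0,0,0,0,0,0,0,0,0,0,0,0,0,0,0,0,0,0,0,0,0]' --claw 0 --newtons 40

```text
clock: 9.42
tcp_pos: [0.4486, -0.0201, 0.0957]
orientation: [0.001, -0.131, 0.991, 0.001]
wrist_force: [-1.5, 4.2, 7.0]
finger_gap: 0.0311
grip_force: 39.6
```

```bash
python3 s.py; python3 - <<'E'
import numpy as np
yaw=.265
for th in np.arange(5,56,5):
    t=np.radians(th);dx=.166*(1-np.cos(t));print(th,(np.array([dx*np.cos(yaw),dx*np.sin(yaw),.166*np.sin(t)])/.025).round(2))
E
```

```text
9.42 phi 3.4042 q6 -0.4883 tau6 -0.118 tau1 -1.922 T [ 0.92   0.243 -0.08 ] F [-1.46  4.17  7.03] tcp [ 0.4486 -0.0201  0.0957] gap 0.0311 39.59822595119476
5 [0.02 0.01 0.58]
10 [0.1  0.03 1.15]
15 [0.22 0.06 1.72]
20 [0.39 0.1  2.27]
25 [0.6  0.16 2.81]
30 [0.86 0.23 3.32]
35 [1.16 0.31 3.81]
40 [1.5  0.41 4.27]
45 [1.88 0.51 4.7 ]
50 [2.29 0.62 5.09]
55 [2.73 0.74 5.44]
```

Emit:
apply_moves --moves '[0,0,0.29,0,0,0,0.02,0.01,0.58,0,0,0,0.06,0.02,0.87,0,0,0,0.1,0.03,1.15,0,0,0,0.16,0.04,1.44,0,0,0,0.22,0.06,1.72,0,0,0,0.3,0.08,2.0,0,0,0,0.39,0.1,2.27,0,0,0,0.49,0.13,2.54,0,0,0,0.6,0.16,2.81,0,0,0]'

```text
clock: 10.25
tcp_pos: [0.4622, -0.0164, 0.1642]
orientation: [-0.001, -0.131, 0.991, 0.001]
wrist_force: [3.1, 4.2, -10.4]
finger_gap: 0.0313
grip_force: 40.7
```

```bash
python3 s.py
```

```text
10.25 phi 3.404 q6 -0.4724 tau6 -0.143 tau1 -2.191 T [ 0.776 -0.201 -0.118] F [  3.07   4.24 -10.41] tcp [ 0.4622 -0.0164  0.1642] gap 0.0313 40.667962431907654
```

Emit:
apply_moves --moves '[0.13,0.03,0.26,0,0,0,0.26,0.07,0.51,0,0,0,0.41,0.11,0.76,0,0,0,0.56,0.15,1.0,0,0,0,0.73,0.2,1.24,0,0,0,0.9,0.25,1.46,0,0,0,1.09,0.3,1.68,0,0,0,1.28,0.35,1.89,0,0,0,1.44,0.39,2.05,0,0,0,1.44,0.39,2.05,0,0,0,1.44,0.39,2.05,0,0,0]'

```text
clock: 11.17
tcp_pos: [0.4988, -0.0067, 0.2163]
orientation: [-0.0, -0.131, 0.991, 0.001]
wrist_force: [-1.7, 6.7, -5.5]
finger_gap: 0.0311
grip_force: 41.2
```

```bash
python3 s.py; python3 - <<'E'
from workcell import vision
import cv2
cv2.imwrite("pics/c.png",cv2.resize(vision.read_camera("scene")["image"][110:270,170:350],None,fx=3.5,fy=3.5,interpolation=cv2.INTER_CUBIC))
E
```

```text
11.17 phi 3.404 q6 -0.4375 tau6 -0.275 tau1 -2.889 T [ 1.124  0.443 -0.307] F [-1.66  6.67 -5.51] tcp [ 0.4988 -0.0067  0.2163] gap 0.0311 41.22351586818695
```

View pics/c.png

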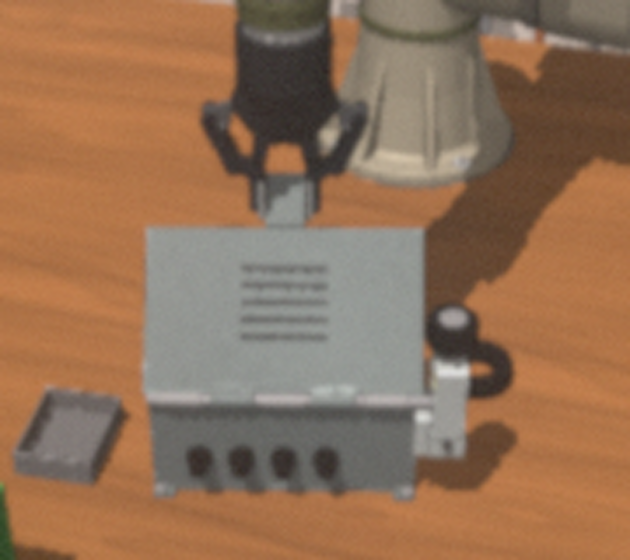

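The lid is about half open with the tab in the fingers at crop pixel (288,200). I let go, then withdraw upward.

Emit:
apply_moves --moves '[0,0,0,0,0,0,0,0,0,0,0,0,0,0,0,0,0,0,0,0,0,0,0,0,0,0,0,0,0,0,0,0,0,0,0,0,0,0,0,0,0,0,0,0,0,0,0,0,0,0,0.5,0,0,0,0,0,1.5,0,0,0,0,0,3,0,0,0,0,0,4,0,0,0,0,0,4,0,0,0,0,0,4,0,0,0]' --claw 100

```text
clock: 12.38
tcp_pos: [0.4999, -0.0076, 0.3174]
orientation: [0.002, -0.131, 0.991, -0.001]
wrist_force: [-0.4, -0.2, -1.1]
finger_gap: 0.0857
grip_force: 0.0
```

```bash
python3 - <<'E'
from workcell import vision
import cv2
cv2.imwrite("pics/d0.png",vision.read_camera("scene")["image"])
E
```

Emit:
apply_moves --moves '[0,0,0,0,0,0,0,0,0,0,0,0,0,0,0,0,0,0,0,0,0,0,0,0,0,0,0,0,0,0,0,0,0,0,0,0,0,0,0,0,0,0,0,0,0,0,0,0,0,0,0,0,0,0,0,0,0,0,0,0,0,0,0,0,0,0,0,0,0,0,0,0,0,0,0,0,0,0,0,0,0,0,0,0,0,0,0,0,0,0,0,0,0,0,0,0,0,0,0,0,0,0,0,0,0,0,0,0,0,0,0,0,0,0,0,0,0,0,0,0]'

```text
clock: 14.1
tcp_pos: [0.4989, -0.0074, 0.3158]
orientation: [-0.0, -0.131, 0.991, 0.0]
wrist_force: [0.5, 0.0, 0.4]
finger_gap: 0.0851
grip_force: 0.0
```

```bash
python3 s.py; python3 - <<'E'
from workcell import vision
import cv2,numpy as np
b=vision.read_camera("scene")["image"];a=cv2.imread("pics/d0.png")
print("diff max/mean in lid crop",cv2.absdiff(a,b)[150:230,205:300].max(),cv2.absdiff(a,b)[150:230,205:300].mean())
cv2.imwrite("pics/d.png",cv2.resize(b[110:270,170:350],None,fx=3.5,fy=3.5,interpolation=cv2.INTER_CUBIC))
d=np.load("scene.npz");h=np.array([.6093,.0226,.105]);yaw=.265;X=np.array([np.cos(yaw),np.sin(yaw),0]);Y=np.array([-X[1],X[0],0])
for th in(34,40,45,50,60):
    t=np.radians(th);out=[]
    for y in(.113,-.113):
        p=h+Y*y-.14*np.cos(t)*X+np.array([0,0,.14*np.sin(t)]);c=d["K"]@(d["T"]@np.r_[p,1])[:3];c/=c[2];out+=[((c[0]-170)*3.5).round(),((c[1]-110)*3.5).round()]
    print(th,out)
E
```

```text
14.1 phi 3.4038 q6 -0.438 tau6 0.0 tau1 -0.0 T [-0.051 -0.019  0.06 ] F [0.55 0.03 0.42] tcp [ 0.4989 -0.0074  0.3158] gap 0.0851 0.0
diff max/mean in lid crop 10 1.6803947368421053
34 [np.float64(418.0), np.float64(237.0), np.float64(147.0), np.float64(236.0)]
40 [np.float64(419.0), np.float64(232.0), np.float64(145.0), np.float64(230.0)]
45 [np.float64(420.0), np.float64(229.0), np.float64(144.0), np.float64(227.0)]
50 [np.float64(421.0), np.float64(226.0), np.float64(142.0), np.float64(225.0)]
60 [np.float64(423.0), np.float64(226.0), np.float64(138.0), np.float64(225.0)]
```

View pics/d.png

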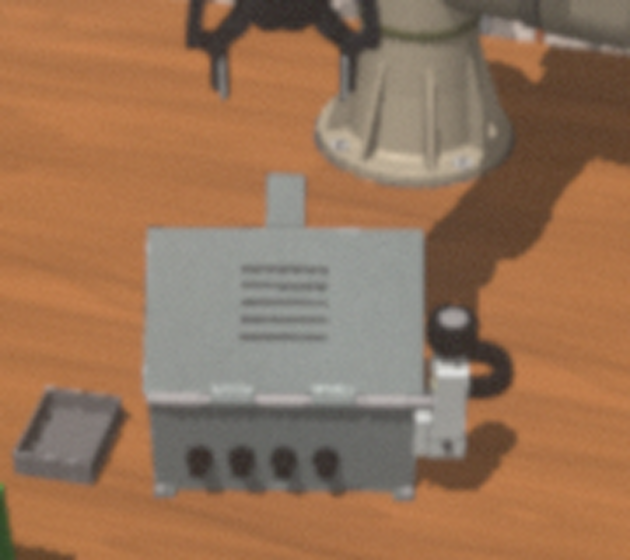

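The lid stands free with its front edge at rows 229–230. The two frames, 1.7 s apart, differ only by noise, and the tab's rise before release gives about 46°, so I'm handing it in.

```bash
python3 -c "
from workcell import job
print(job.hand_in())"
```

```text
the job is handed in; nothing more can be done
None
```

The job is handed in: I turned the knob about 0.67 rad (38°) past the bite, roughly 100 N estimated on the shoe, and the lid stood by itself at about 46° with no visible sinking over 1.7 s; the hand-in returned no verdict.

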